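Clamp the booth spotlight with the ratchet knob

TASK

Put the yellow spotlight on the aluminium bed of the blue clamp and slide its steel plate into the slot until it is pressed firmly but gently against the rubber buffer at the back. Then, with the plate still home, turn the red ratchet knob clockwise until it slips and clicks: stop after one to three clicks, let go, and leave the other things on the bench alone.

Things in the scene. Friction and masses are not known exactly. Their poses are not given: they have to be found in the camera images.
- spot: Yellow spotlight on a flat steel mounting plate, about 0.45 kg, loose, standing on the bench. Origin: centre of the plate's underside; z up, +x towards the bare end of the plate (the nose, which goes into the slot), the round black lens looks to -x. Plate 150 x 50 x 8 mm (x, y, z). Yellow housing: box 50 x 40 x 44 mm centred at x = -45 mm, 16 to 60 mm above the underside, flat sides 40 mm apart along y to grip.
- spot_grip (a point): Middle of the yellow housing of the spotlight, 45 mm behind the plate's centre (x = -45 mm) and 40 mm above the plate's underside. Axes as spot.
- spot_nose (a point): Middle of the plate's nose edge on its underside, at x = +75 mm of spot.
- clamp: Blue clamp on an aluminium bed, fixed to the bench. Origin on the knob's axis at bench height; z up; the slot opens to -x, the plate goes in towards +x. Bed 250 x 110 mm, x = -190 to +60 mm, top 8 mm above the bench: the plate slides on it. Slot walls 53 mm apart from x = -25 to +60 mm, under a blue bridge 80 mm wide (y), top at 56 mm. Flared wings, 24 mm high, lead in from x = -67 mm, there about 89 mm apart.
- slot (a point): Point on the top of the bed, in the middle of the slot at the front face of the untouched rubber buffer: 20 mm beyond the knob's axis (x = +20, y = 0, z = 8 mm of clamp). Axes as clamp. The nose of the plate lies here when it just touches the buffer.
- buffer: Black rubber buffer 40 mm wide at the end of the slot, which stops the nose. It gives 1 mm for each 6 N, up to 4 mm, and pushes back; pressing home means a push of at least 2 N on it, and more than 16 N damages it. The plate may creep back a little when let go.
- jaw: Steel jaw under the bridge on the knob's axis, origin 26 mm above the bench at screw angle 0; it goes down 2.5 mm per radian of clockwise screw turn. Under it is a pressure pad 32 mm across whose height was set by hand: its face lies 3.8 to 6.2 mm below this origin, not known. The seated plate's top is 16 mm above the bench: it is met at 1.6 to 2.6 rad of screw. Tight at the slip, it presses with about 60 N (30 needed).
- knob_grip (a point): Middle of the red ratchet knob at the height to grip it, 92 mm above the bench on the clamp's axis. The knob is a round ribbed cylinder 40 mm across, from 74 to 108 mm above the bench, upright axis, with a white pointer on top; free all round above the bridge. Its axes turn with the knob.
- screw (a joint): Angle (rad) of the brass screw under the knob, growing clockwise seen from above (tightening). It starts between 0.2 and 1.0, turns at 0.11 to 0.16 N m, and stays where it is left. Between the knob and the ratchet that drives the screw is a torsion spring of 1 N m/rad: the knob runs ahead by up to 0.3 rad under load and springs back by that when let go, without turning the screw.
- ratchet (a joint): Angle (rad) by which the ratchet under the knob has slipped on past the screw, clockwise from above: 0 until the screw is tight (0.2 to 0.6 rad after the pad meets the plate) and the knob's torque passes 0.25 to 0.30 N m. Each click is a sudden slip, and the torque on the hand drops by about 0.1 N m and then climbs again; 16 clicks a turn, one each 0.39 rad. Stays when let go.
- cue_box: Bystander: black cue box with three coloured buttons, 130 x 75 x 35 mm, origin under its centre. Leave it alone.
- tape: Bystander: white roll of tape, 90 mm across, 24 mm high. Leave it alone.
- mug: Bystander: blue mug, 76 mm across, 90 mm high. Leave it alone.
- adapter: Bystander: aluminium record adapter, 38 mm across, 18 mm high. Leave it alone.
- driver: Bystander: screwdriver lying on the bench. Leave it alone.
- spare_plate: Bystander: bare steel plate 110 x 50 x 8 mm. Leave it alone.
Mind the look-alikes: they are no part of the job. What is meant by the spot is not purple, and is the smaller of those in its own colour.

How it is judged:
By the outcome, as a careful person would: the job done as asked, in the order asked, and still so for the second after the job is handed in, with the robot touching nothing.
It also fails if it takes over 72 s, if anything falls off the work surface, if the arm or the gripper's body presses on something with over 40 N, if the wrist force passes 120 N, or if a joint passes its speed limit or range.

ROBOT

A 6-joint arm with a two-finger parallel gripper is mounted at the origin on the work surface. World frame = base frame: x ahead of the robot, y to its left, z up, the work surface at z = 0. Lengths are in m, angles in rad, forces in N, time in s.
With the tool pointing down it reaches from about 0.275 to 0.975 m from the base axis. Payload 8.4 kg.
Tool frame: the origin (TCP) lies at the very end of the fingers, on their centre line; the grasp point (between the pads) lies 19 mm behind it (bot.grasp_offset is the distance from the TCP to the grasp point, in m); z points along the fingers, y is the direction in which the jaws open and shut (so a half turn about z gives the same grasp; the last joint's range is limited). The gripper opens to 92 mm and grips with 3 to 60 N. Pads are 20 mm wide; open, the fingers measure 128 mm over their backs; the gripper's body (75 mm by 189 mm) begins 69 mm behind the grasp point.
Start: joints at [1.179, 0.353, 1.633, -0, 1.155, -0.002], TCP at [0.238, 0.578, 0.186] pointing down, gripper open.
Joint ranges: [-2.63, 2.63], [-0.92, 2.1], [0.06, 2.66], [-1.3, 4.44], [0, 2.69], [-3.02, 3.02]. Speed limits (rad/s): [2.22, 2.22, 2.79, 3.14, 3.14, 3.14].

INTERFACE

Orientations are given as a unit quaternion [x, y, z, w].
In Python, from plant import bot, vision, ticket, spotter gives the robot as it stands.
- The arm moves only by the shell command python3 -m crank 'ROWS' [OPENING] [FORCE]. ROWS is JSON, a list of rows, each an object of numbers: "dx", "dy", "dz": the shift along the tool's x, y, z in cm; "wx", "wy", "wz": the turn, a rotation vector about the tool's x, y, z in degrees. A call has 1 to 8 rows; each row shifts and turns the commanded pose from where the row before left it, along the tool's axes as they then stand; what a row does not reach is not made up. A row lasts 1/12 s, in which the tool goes at most 41.7 mm and 7.16 degrees, less where a joint would pass 70% of its speed; a pose out of reach is approached as far as the arm can. A call is refused whole if a number of a shift passes 4.17 or a number of a turn 7.16, either way. A call with a gripper value outside its range is refused whole. OPENING is the gripper command: -1 is shut, 1 is fully open, values between are in proportion, set as the call begins (- or left out, the last holds). The fingers move at their own pace and stop on an object; FORCE is the grip in N (left out, the last holds). Time passes only in rows, so rows that do not move let the fingers close. It gives the time, the measured TCP pose, the force and the opening at its end, in the units of the state.
- bot.observe(): the state, without advancing time (a new reading comes with each control period).
- vision.capture(name): name is "scene" or "top"; returns the picture (420x560x3 uint8, red, green, blue); there is no depth.
- vision.calibration(name): a dict with "mtx" (3x3 intrinsics, pixels), "k1" (the pictures are not rectified: a ray, as slopes to the right and down, at radius r is drawn at 1 + k1 r^2 times it, then the intrinsics apply), "rvec" (rotation vector, rad) and "tvec" (3), from world to camera coordinates, as OpenCV has them. Camera axes: x right, y down, z forward; pixel columns grow to the right and rows downward; lengths in m; the calibration is good to about 2 mm. A picture is of the moment at which its call begins. calibration takes no time and is no camera call.
- ticket.job_done(): hands the job in, once; it reports no verdict.
Trained networks look in the newest picture that a camera, given by its name, has taken for a name from the list of things; names that differ only in an ending like _2 or _b are one class to them, and where a whole thing is asked for, a point or a joint stands for the part that bears it (a point fixed in the world has none). Each returns a list of dicts, best first, with "conf" (0 to 1); they miss things now and then, are a little off and sometimes report something else, mostly with a low value. They report only what shows in the picture. A call takes as long as a camera call. They do not tell look-alikes from the thing itself.
- spotter.boxes_of(label, camera): "location" ([x, y, z] in m, in world coordinates, good to about 4 mm: the middle of the surface that is visible of it).
- spotter.outline_of(label, camera): "region" (420x560 bool, what is visible of it).
The state is a dict: "clock": time; "q": joint angles; "qvel": joint speeds; "joint_torque": joint torques, N m; "tool_pos": TCP position; "tcp_rot": TCP orientation; "ft_force": force on the tool from outside, world axes, zero at the start; "wrist_torque": the same for the moment, N m; "width": opening from 0.0 (shut) to 1.0 (fully open).
Only numpy, scipy, OpenCV 4.12 (cv2) and the standard library are available. Lean on these libraries where they do the work, as an engineer would, in place of code of your own. Each camera call takes 0.05 s, during which the arm holds its last target. There are 200 camera calls.

## Working session

There is one attempt and no reset: what is moved stays moved. The work goes in short steps, Python scripts to look and compute and a shell command to move; the robot and the scene stay as the last step left them, time stands still between calls to the robot, and variables do not carry over. Pictures are saved under pics/ and viewed, about 8 in all and at most 12, crops included, and the job is handed in when it is done.

```bash
mkdir -p pics; ls
python3 - <<'E'
from plant import bot, vision, spotter
import cv2
for c in ("scene","top"):
    cv2.imwrite(f"pics/{c}0.png",vision.capture(c)[:,:,::-1])
for c in ("scene","top"):
    for l in ("spot","clamp","knob_grip"):
        print(c,l,[(round(d["conf"],2),d["location"]) for d in spotter.boxes_of(l,c)])
print(bot.observe(), bot.grasp_offset)
E
```

```text
pics
scene spot [(0.94, [0.3132, 0.4392, 0.0119]), (0.69, [0.3101, 0.1739, 0.0082]), (0.58, [0.4488, 0.2767, 0.0068])]
scene clamp [(0.55, [0.5745, -0.0048, 0.0046])]
scene knob_grip [(0.69, [0.6045, 0.0045, 0.1025])]
top spot [(0.87, [0.3065, 0.4361, 0.0136]), (0.86, [0.4633, 0.2821, 0.0084]), (0.82, [0.3121, 0.1712, 0.0074]), (0.35, [0.465, -0.4549, 0.022])]
top clamp [(0.9, [0.5375, 0.0121, 0.0052])]
top knob_grip [(0.55, [0.5969, 0.0194, 0.1056])]
{'clock': 0.4, 'q': array([ 1.17858499e+00,  3.53120685e-01,  1.63349802e+00,  1.83714383e-05,
        1.15515910e+00, -2.39780675e-03]), 'qvel': array([ 0.0011192 , -0.00125295,  0.00126063, -0.00013365, -0.00033062,
        0.00050888]), 'joint_torque': array([ 1.04157021e-03, -5.93156290e+01, -3.34156036e+01,  6.97315042e-02,
        1.82776182e-02, -3.21317270e-05]), 'tool_pos': array([0.23748053, 0.57806192, 0.18636554]), 'tcp_rot': array([ 1.93678707e-01,  9.81065008e-01, -8.91276580e-05, -2.63866566e-05]), 'ft_force': array([0.20664553, 0.143958  , 0.17863271]), 'wrist_torque': array([-0.07114136,  0.05047125, -0.03934206]), 'width': 0.9992179449515504} 0.0187
```

```bash
python3 -c "
import cv2,numpy as np
a=cv2.imread('pics/scene0.png');b=cv2.imread('pics/top0.png')
cv2.imwrite('pics/both0.png',cv2.resize(np.vstack([a,b]),(400,600)))"
```

```text
(no output)
```

View pics/scene0.png

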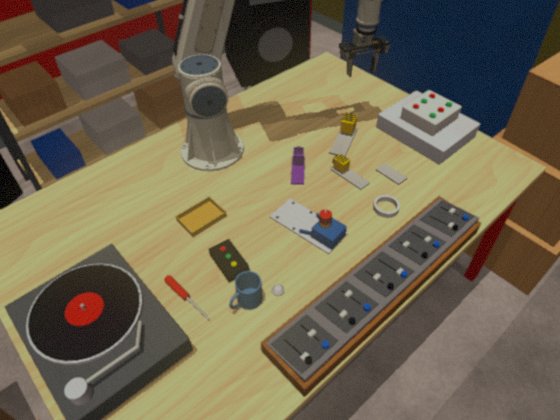

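View pics/top0.png

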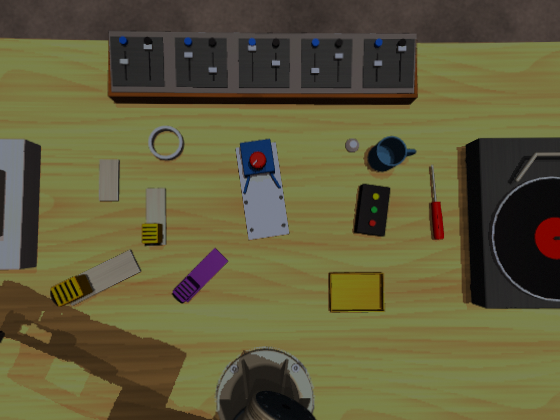

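The scene shows three spot-like things (top picture): a large yellow one (95,278), a small yellow one (155,215) and a purple one (200,275). The small yellow one fits the description. The clamp is at (262,190), with its slot opening towards the robot. Next I'll fit both poses to the outlines and confirm in one crop.

```bash
cat > h.py <<'E'
import numpy as np, cv2
from scipy.optimize import minimize
from plant import bot, vision, spotter
def proj(P,c):
    k=vision.calibration(c)
    return cv2.projectPoints(np.float64(P).reshape(-1,3),np.float64(k["rvec"]),np.float64(k["tvec"]),np.float64(k["mtx"]),np.float64([k["k1"],0,0,0]))[0][:,0]
def box(x0,x1,y0,y1,z0,z1): return np.array([[x,y,z] for x in(x0,x1) for y in(y0,y1) for z in(z0,z1)])/1e3
def cyl(x,y,r,z0,z1):
    return np.array([[x+r*np.cos(t),y+r*np.sin(t),z] for t in np.linspace(0,6.28,24) for z in(z0,z1)])/1e3
SPOT=[box(-75,75,-25,25,0,8),box(-70,-20,-20,20,8,60)]
CLAMP=[box(-190,60,-55,55,0,8),box(-25,60,-40,40,8,56),cyl(0,0,20,56,108)]
def tf(P,p,z=0):
    c,s=np.cos(p[2]),np.sin(p[2]); return P@np.array([[c,s,0],[-s,c,0],[0,0,1]])+[p[0],p[1],z]
S=4
def render(M,p,c,z=0):
    m=np.zeros((420*S,560*S),np.uint8)
    for P in M:
        h=cv2.convexHull(((proj(tf(P,p,z),c)+.5)*S).astype(np.float32)); cv2.fillConvexPoly(m,np.int32(np.round(h*1)),1)
    return cv2.resize(m.astype(np.float32),(560,420),interpolation=cv2.INTER_AREA)
def fit(M,p0,masks,z=0):
    def f(p):
        e=0
        for c,m in masks.items():
            r=render(M,p,c,z); e+=np.abs(r-m).sum()/m.sum()
        return e
    best=None
    for _ in range(2):
        p0=np.array(p0); sim=np.vstack([p0]+[p0+d for d in np.diag([.012,.012,.12])])
        r=minimize(f,p0,method="Nelder-Mead",options=dict(initial_simplex=sim,xatol=2e-4,fatol=1e-4)); p0=r.x
    return r.x,r.fun
def mask(l,c,xyz):
    u=proj(xyz,c)[0]; L=spotter.outline_of(l,c)
    def d(o):
        y,x=np.nonzero(o["region"]); return np.hypot(x.mean()-u[0],y.mean()-u[1])
    L=[o for o in L if o["region"].any()]; o=min(L,key=d); print(l,c,o["conf"],o["region"].sum(),round(d(o),1)); return o["region"].astype(np.float32)
def overlay(c,items,roi,name,k=6):
    im=vision.capture(c)[:,:,::-1]; x0,y0,x1,y1=roi
    big=cv2.resize(im[y0:y1,x0:x1],None,fx=k,fy=k,interpolation=cv2.INTER_CUBIC)
    for M,p,z in items:
        for P in M:
            h=cv2.convexHull(proj(tf(P,p,z),c).astype(np.float32))
            cv2.polylines(big,[np.int32((h+.5-[x0,y0])*k)],True,(255,0,255),1)
    cv2.imwrite(name,big)
E
python3 - <<'E'
from h import *
ms={c:mask("spot",c,[.46,.28,.015]) for c in("top","scene")}
mc={c:mask("clamp",c,[.55,0.01,.02]) for c in("top","scene")}
for c in ms: print(c,"each",fit(SPOT,[.48,.275,0],{c:ms[c]}),fit(CLAMP,[.6,.01,.1],{c:mc[c]}))
s,e=fit(SPOT,[.48,.275,0],ms); k,e2=fit(CLAMP,[.6,.01,.1],mc)
print(s,e,k,e2); np.save("p.npy",[s,k])
overlay("top",[(SPOT,s,0),(CLAMP,k,0)],(135,125,300,250),"pics/ov1.png",4.8)
E
```

```text
spot top 0.91 1195 3.3
spot scene 0.93 570 1.8
clamp top 0.77 3835 4.2
clamp scene 0.6 2109 2.4
top each (array([0.46830672, 0.2883864 , 0.01137384]), np.float64(0.06171547994017601)) (array([0.60218148, 0.01683859, 0.13984784]), np.float64(0.0418187752366066))
scene each (array([0.4706684 , 0.28685659, 0.02565137]), np.float64(0.0810307040810585)) (array([0.60236057, 0.01426435, 0.13461501]), np.float64(0.04889758303761482))
[0.46901853 0.28772105 0.01877005] 0.16429752111434937 [0.60228685 0.01577279 0.1351367 ] 0.09746542572975159
```

View pics/ov1.png

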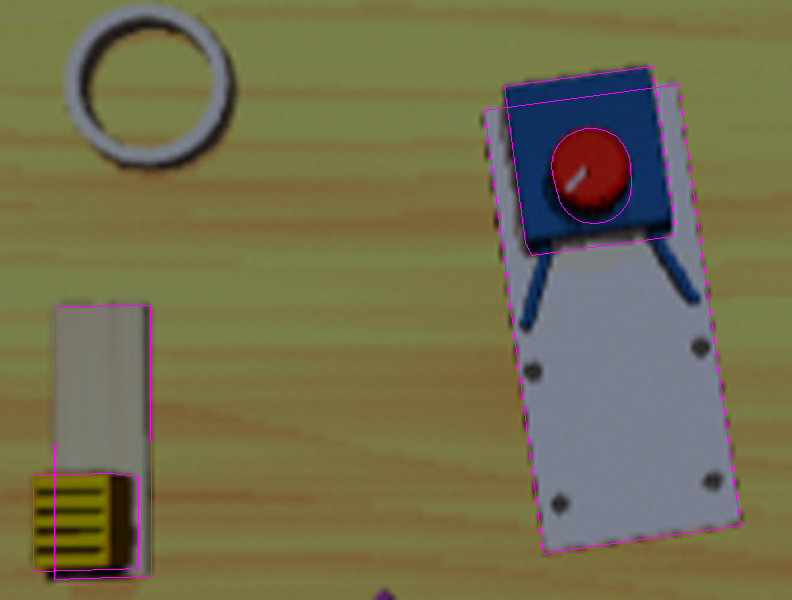

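The crop confirms it: the small yellow spot is at crop (95,440) and the clamp's bed outline matches the fit well. Now a helper that works out the shifts.

```bash
cat > d.py <<'E'
import numpy as np,sys
from scipy.spatial.transform import Rotation as R
from plant import bot
def need(xyz,ang):   # world TCP target, world angle (deg) of tool y; turn first, then shift
    o=bot.observe(); r=R.from_quat(o["tcp_rot"]); y=r.as_matrix()[:,1]
    w=-((ang-np.degrees(np.arctan2(y[1],y[0]))+180)%360-180)
    a=np.radians(ang); T=np.array([[np.sin(a),-np.cos(a),0],[np.cos(a),np.sin(a),0],[0,0,-1]])
    T[0]*=-1  # x = y cross z
    print("wz",round(w,2),"tilt",np.round(r.as_matrix()[:2,2],4),"shift cm",np.round(T@(np.array(xyz)-o["tool_pos"])*100,2),"q6",round(o["q"][5],3),"pos",np.round(o["tool_pos"],4),"F",np.round(o["ft_force"],1),"tau",np.round(o["wrist_torque"],3),"w",round(o["width"],3),"t",round(o["clock"],2))
if __name__=="__main__":
    v=[float(x) for x in sys.argv[1:]]; need(v[:3],v[3])
E
python3 d.py .424 .2880 .1 90.9; python3 -m crank '[{"wz":-6},{"wz":-6},{"wz":-6},{"wz":-5.3},{}]' 1 20; python3 d.py .424 .2880 .1 90.9
```

```text
wz -23.23 tilt [-0. -0.] shift cm [-18.19 -29.3    8.65] q6 -0.002 pos [0.2375 0.5781 0.1865] F [-0.2  0.2  0.4] tau [0.031 0.009 0.022] w 0.998 t 0.65
wz -23.23 tilt [-0. -0.] shift cm [-18.19 -29.3    8.65] q6 -0.002 pos [0.2375 0.5781 0.1865] F [-0.2  0.2  0.4] tau [0.031 0.009 0.022] w 0.998 t 0.65$[0]: bad value
```

```bash
python3 -m crank '[{"wz":-6},{"wz":-6},{"wz":-6},{"wz":-5.2},{"dx":-3.6,"dy":-4},{"dx":-3.6,"dy":-4},{"dx":-3.6,"dy":-4},{"dx":-3.6,"dy":-4}]' 1 20;  python3 -m crank '[{"dx":-3.6,"dy":-4},{"dy":-4},{"dy":-4},{"dy":-1.3},{"dz":0},{"dz":0}]'; python3 d.py .424 .2880 .1 90.9
```

```text
wz -23.23 tilt [-0. -0.] shift cm [-18.19 -29.3    8.65] q6 -0.002 pos [0.2375 0.5781 0.1865] F [-0.2  0.2  0.4] tau [0.031 0.009 0.022] w 0.998 t 0.65$[0]: bad value
$[0]: bad value
```

```bash
python3 -m crank '[{"dx":0,"dy":0,"dz":0,"wx":0,"wy":0,"wz":-6},{"dx":0,"dy":0,"dz":0,"wx":0,"wy":0,"wz":-6},{"dx":0,"dy":0,"dz":0,"wx":0,"wy":0,"wz":-6},{"dx":0,"dy":0,"dz":0,"wx":0,"wy":0,"wz":-5.2}]' 1 20; python3 d.py .424 .2880 .1 90.9
```

```text
clock: 0.98
tool_pos: [0.2375, 0.5781, 0.1865]
tcp_rot: [-0.01, 1.0, -0.0, 0.0]
ft_force: [-0.3, 0.6, 0.8]
width: 0.998
wz 0.28 tilt [ 0. -0.] shift cm [-18.19 -29.3    8.65] q6 -0.413 pos [0.2375 0.5781 0.1865] F [-0.3  0.6  0.8] tau [0.014 0.021 0.029] w 0.998 t 0.98
```

```bash
python3 -m crank '[{"dx":-2.6,"dy":-4,"dz":0,"wx":0,"wy":0,"wz":0},{"dx":-2.6,"dy":-4,"dz":0,"wx":0,"wy":0,"wz":0},{"dx":-2.6,"dy":-4,"dz":0,"wx":0,"wy":0,"wz":0},{"dx":-2.6,"dy":-4,"dz":0,"wx":0,"wy":0,"wz":0},{"dx":-2.6,"dy":-4,"dz":0,"wx":0,"wy":0,"wz":0},{"dx":-2.6,"dy":-4,"dz":0,"wx":0,"wy":0,"wz":0},{"dx":-2.6,"dy":-4,"dz":0,"wx":0,"wy":0,"wz":0},{"dx":0,"dy":-1.3,"dz":0,"wx":0,"wy":0,"wz":0}]'
python3 -m crank '[{"dx":0,"dy":0,"dz":2.8,"wx":0,"wy":0,"wz":0},{"dx":0,"dy":0,"dz":2.8,"wx":0,"wy":0,"wz":0},{"dx":0,"dy":0,"dz":2.8,"wx":0,"wy":0,"wz":0},{"dx":0,"dy":0,"dz":0,"wx":0,"wy":0,"wz":0},{"dx":0,"dy":0,"dz":0,"wx":0,"wy":0,"wz":0}]'
python3 d.py .424 .2880 .022 90.9
```

```text
clock: 1.65
tool_pos: [0.4033, 0.3194, 0.1868]
tcp_rot: [-0.006, 1.0, -0.0, 0.001]
ft_force: [0.1, 1.2, 0.3]
width: 0.997
clock: 2.07
tool_pos: [0.3994, 0.3225, 0.1019]
tcp_rot: [-0.008, 1.0, -0.001, -0.001]
ft_force: [0.4, -0.2, 0.1]
width: 1.0
wz -0.03 tilt [-0.0023 -0.0018] shift cm [-2.4  -3.49  7.99] q6 -0.91 pos [0.3994 0.3225 0.1019] F [ 0.4 -0.2  0.1] tau [ 0.047 -0.019  0.016] w 1.0 t 2.07
```

```bash
python3 -m crank '[{"dx":-1.2,"dy":-1.75,"dz":0,"wx":0,"wy":0,"wz":0},{"dx":-1.2,"dy":-1.75,"dz":0,"wx":0,"wy":0,"wz":0},{"dx":0,"dy":0,"dz":0,"wx":0,"wy":0,"wz":0},{"dx":0,"dy":0,"dz":0,"wx":0,"wy":0,"wz":0}]'
python3 d.py .424 .2880 .022 90.9
python3 - <<'E'
from h import *
s,k=np.load("p.npy"); overlay("scene",[(SPOT,s,0)],(310,100,400,200),"pics/ov2.png",6)
E
```

```text
clock: 2.4
tool_pos: [0.4261, 0.2889, 0.1043]
tcp_rot: [-0.007, 1.0, 0.001, 0.001]
ft_force: [0.2, 0.5, -0.2]
width: 1.0
wz -0.12 tilt [0.0021 0.0016] shift cm [ 0.21 -0.09  8.23] q6 -0.992 pos [0.4261 0.2889 0.1043] F [ 0.2  0.5 -0.2] tau [ 0.06   0.011 -0.051] w 1.0 t 2.4
```

View pics/ov2.png

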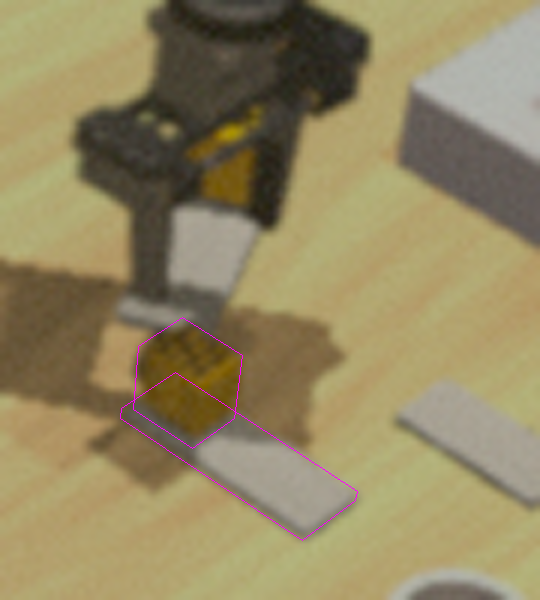

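The gripper is above the yellow housing, at crop (190,380), and the model outline matches. Descend and grip.

```bash
python3 -m crank '[{"dx":0.2,"dy":-0.1,"dz":2,"wx":0,"wy":0,"wz":0},{"dx":0,"dy":0,"dz":2,"wx":0,"wy":0,"wz":0},{"dx":0,"dy":0,"dz":2,"wx":0,"wy":0,"wz":0},{"dx":0,"dy":0,"dz":2.2,"wx":0,"wy":0,"wz":0},{"dx":0,"dy":0,"dz":0,"wx":0,"wy":0,"wz":0},{"dx":0,"dy":0,"dz":0,"wx":0,"wy":0,"wz":0}]' 
python3 d.py .424 .2880 .022 90.9
python3 -m crank '[{"dx":0,"dy":0,"dz":0,"wx":0,"wy":0,"wz":0},{"dx":0,"dy":0,"dz":0,"wx":0,"wy":0,"wz":0},{"dx":0,"dy":0,"dz":0,"wx":0,"wy":0,"wz":0},{"dx":0,"dy":0,"dz":0,"wx":0,"wy":0,"wz":0},{"dx":0,"dy":0,"dz":0,"wx":0,"wy":0,"wz":0},{"dx":0,"dy":0,"dz":0,"wx":0,"wy":0,"wz":0},{"dx":0,"dy":0,"dz":0,"wx":0,"wy":0,"wz":0},{"dx":0,"dy":0,"dz":0,"wx":0,"wy":0,"wz":0}]' -1 20
python3 d.py .424 .2880 .1 97.7
```

```text
clock: 2.95
tool_pos: [0.4221, 0.2878, 0.0205]
tcp_rot: [-0.008, 1.0, -0.0, -0.001]
ft_force: [-0.6, 0.1, 0.6]
width: 1.0
wz 0.01 tilt [-0.0014 -0.0008] shift cm [-0.19  0.02 -0.15] q6 -0.991 pos [0.4221 0.2878 0.0205] F [-0.6  0.1  0.6] tau [ 0.053 -0.034 -0.02 ] w 1.0 t 2.95
clock: 3.62
tool_pos: [0.4229, 0.2872, 0.0205]
tcp_rot: [-0.008, 1.0, -0.0, -0.0]
ft_force: [0.4, -4.1, 2.2]
width: 0.444
wz -6.84 tilt [-0.     -0.0001] shift cm [-0.12  0.06 -7.95] q6 -0.992 pos [0.4229 0.2872 0.0205] F [ 0.4 -4.1  2.2] tau [-0.803 -0.034  0.109] w 0.444 t 3.62
```

```bash
python3 -m crank '[{"dx":0,"dy":0,"dz":-1,"wx":0,"wy":0,"wz":0},{"dx":0,"dy":0,"dz":-2,"wx":0,"wy":0,"wz":0},{"dx":0,"dy":0,"dz":-2,"wx":0,"wy":0,"wz":0},{"dx":0,"dy":0,"dz":-2,"wx":0,"wy":0,"wz":0},{"dx":0,"dy":0,"dz":0,"wx":0,"wy":0,"wz":-3.4},{"dx":0,"dy":0,"dz":0,"wx":0,"wy":0,"wz":-3.4},{"dx":0,"dy":0,"dz":0,"wx":0,"wy":0,"wz":0}]' 
python3 d.py .4239 -.0084 .09 97.74
```

```text
clock: 4.2
tool_pos: [0.4227, 0.2872, 0.0912]
tcp_rot: [-0.068, 0.998, 0.0, 0.0]
ft_force: [-0.3, 1.0, -2.9]
width: 0.434
wz 0.07 tilt [0.0001 0.0001] shift cm [  3.86 -29.31   0.12] q6 -1.113 pos [0.4227 0.2872 0.0912] F [-0.3  1.  -2.9] tau [0.034 0.051 0.032] w 0.434 t 4.2
```

```bash
python3 -m crank '[{"dx":0.32,"dy":-2.4,"dz":0,"wx":0,"wy":0,"wz":0},{"dx":0.32,"dy":-2.4,"dz":0,"wx":0,"wy":0,"wz":0},{"dx":0.32,"dy":-2.4,"dz":0,"wx":0,"wy":0,"wz":0},{"dx":0.32,"dy":-2.4,"dz":0,"wx":0,"wy":0,"wz":0},{"dx":0.32,"dy":-2.4,"dz":0,"wx":0,"wy":0,"wz":0},{"dx":0.32,"dy":-2.4,"dz":0,"wx":0,"wy":0,"wz":0}]' 
python3 -m crank '[{"dx":0.32,"dy":-2.4,"dz":0,"wx":0,"wy":0,"wz":0},{"dx":0.32,"dy":-2.4,"dz":0,"wx":0,"wy":0,"wz":0},{"dx":0.32,"dy":-2.4,"dz":0,"wx":0,"wy":0,"wz":0},{"dx":0.32,"dy":-2.4,"dz":0,"wx":0,"wy":0,"wz":0},{"dx":0.32,"dy":-2.4,"dz":0,"wx":0,"wy":0,"wz":0},{"dx":0.32,"dy":-2.4,"dz":0,"wx":0,"wy":0,"wz":0},{"dx":0,"dy":0,"dz":0,"wx":0,"wy":0,"wz":0},{"dx":0,"dy":0,"dz":0,"wx":0,"wy":0,"wz":0}]' 
python3 d.py .4239 -.0084 .06 97.74
```

```text
clock: 4.7
tool_pos: [0.4224, 0.1408, 0.0904]
tcp_rot: [-0.066, 0.998, -0.0, -0.0]
ft_force: [0.4, 0.0, -3.5]
width: 0.432
clock: 5.37
tool_pos: [0.4228, -0.0041, 0.0905]
tcp_rot: [-0.065, 0.998, 0.0, -0.0]
ft_force: [0.8, 0.1, -3.8]
width: 0.431
wz -0.32 tilt [-0.0008  0.0001] shift cm [-0.05 -0.45  3.05] q6 -1.714 pos [ 0.4228 -0.0041  0.0905] F [ 0.8  0.1 -3.8] tau [ 0.025  0.131 -0.015] w 0.431 t 5.37
```

```bash
python3 -m crank '[{"dx":0,"dy":-0.45,"dz":1.5,"wx":0,"wy":0,"wz":-0.3},{"dx":0,"dy":0,"dz":2,"wx":0,"wy":0,"wz":0},{"dx":0,"dy":0,"dz":1.8,"wx":0,"wy":0,"wz":0},{"dx":0,"dy":0,"dz":0,"wx":0,"wy":0,"wz":0},{"dx":0,"dy":0,"dz":0,"wx":0,"wy":0,"wz":0}]' 
python3 d.py .4239 -.0084 .0295 97.74
python3 - <<'E'
from h import *
s,k=np.load("p.npy"); o=bot.observe()
p=np.array([*(o["tool_pos"][:2]+.045*np.array([np.cos(.1351),np.sin(.1351)])),.1351])
z=o["tool_pos"][2]-.0205
overlay("top",[(SPOT,p,z),(CLAMP[:2],k,0)],(225,130,305,265),"pics/ov3.png",4.4)
a=cv2.imread("pics/ov3.png")
overlay("scene",[(SPOT,p,z),(CLAMP[:2],k,0)],(255,165,365,264),"pics/ov3b.png",4)
b=cv2.imread("pics/ov3b.png")
c=np.zeros((600,800,3),np.uint8);c[:a.shape[0],:a.shape[1]]=a;c[:b.shape[0],360:360+b.shape[1]]=b[:,:440];cv2.imwrite("pics/ov3c.png",c)
E
```

```text
clock: 5.78
tool_pos: [0.4228, -0.007, 0.037]
tcp_rot: [-0.069, 0.998, 0.0, -0.001]
ft_force: [0.4, 0.1, -3.1]
width: 0.43
wz 0.22 tilt [-0.0028  0.0002] shift cm [-0.09 -0.16  0.75] q6 -1.73 pos [ 0.4228 -0.007   0.037 ] F [ 0.4  0.1 -3.1] tau [ 0.045  0.171 -0.001] w 0.43 t 5.78
```

View pics/ov3c.png

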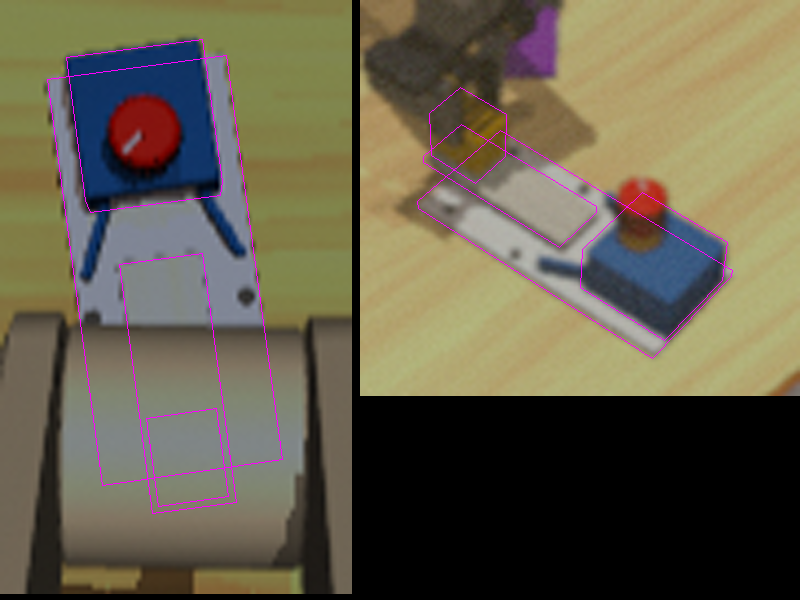

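Both views show the held plate aligned with the slot, its nose just inside the wings (top crop (160,258)). Correct the small offset and lower onto the bed.

```bash
python3 -m crank '[{"dx":0,"dy":-0.16,"dz":0.3,"wx":0,"wy":0,"wz":0.2},{"dx":0,"dy":0,"dz":0.3,"wx":0,"wy":0,"wz":0},{"dx":0,"dy":0,"dz":0,"wx":0,"wy":0,"wz":0},{"dx":0,"dy":0,"dz":0,"wx":0,"wy":0,"wz":0}]' 
python3 d.py .4239 -.0084 .0285 97.74
python3 -m crank '[{"dx":0,"dy":0,"dz":0.1,"wx":0,"wy":0,"wz":0},{"dx":0,"dy":0,"dz":0.1,"wx":0,"wy":0,"wz":0},{"dx":0,"dy":0,"dz":0,"wx":0,"wy":0,"wz":0},{"dx":0,"dy":0,"dz":0,"wx":0,"wy":0,"wz":0}]' 
python3 d.py .4239 -.0084 .0285 97.74
```

```text
clock: 6.22
tool_pos: [0.4241, -0.0093, 0.0316]
tcp_rot: [-0.068, 0.998, -0.0, 0.0]
ft_force: [0.1, -0.1, -4.2]
width: 0.434
wz 0.02 tilt [ 0.0002 -0.    ] shift cm [0.01 0.09 0.31] q6 -1.732 pos [ 0.4241 -0.0093  0.0316] F [ 0.1 -0.1 -4.2] tau [0.046 0.127 0.025] w 0.434 t 6.22
clock: 6.55
tool_pos: [0.424, -0.0093, 0.0295]
tcp_rot: [-0.068, 0.998, -0.0, -0.0]
ft_force: [-1.5, -0.8, -0.7]
width: 0.428
wz 0.02 tilt [-0.0001 -0.    ] shift cm [-0.    0.09  0.1 ] q6 -1.732 pos [ 0.424  -0.0093  0.0295] F [-1.5 -0.8 -0.7] tau [ 0.052  0.149 -0.015] w 0.428 t 6.55
```

```bash
python3 -m crank '[{"dx":-0.5,"dy":0.05,"dz":0,"wx":0,"wy":0,"wz":0},{"dx":-0.5,"dy":0.04,"dz":0,"wx":0,"wy":0,"wz":0},{"dx":-0.5,"dy":0,"dz":0,"wx":0,"wy":0,"wz":0},{"dx":-0.5,"dy":0,"dz":0,"wx":0,"wy":0,"wz":0},{"dx":-0.5,"dy":0,"dz":0,"wx":0,"wy":0,"wz":0},{"dx":0,"dy":0,"dz":0,"wx":0,"wy":0,"wz":0}]' 
python3 d.py .5032 .0023 .0295 97.74
python3 -m crank '[{"dx":-0.4,"dy":0,"dz":0,"wx":0,"wy":0,"wz":0},{"dx":-0.4,"dy":0,"dz":0,"wx":0,"wy":0,"wz":0},{"dx":-0.4,"dy":0,"dz":0,"wx":0,"wy":0,"wz":0},{"dx":0,"dy":0,"dz":0,"wx":0,"wy":0,"wz":0}]' 
python3 d.py .5032 .0023 .0295 97.74
```

```text
clock: 7.05
tool_pos: [0.4505, -0.0048, 0.0296]
tcp_rot: [-0.068, 0.998, -0.0, 0.001]
ft_force: [0.6, 1.1, -2.5]
width: 0.433
wz 0.03 tilt [0.0017 0.0001] shift cm [-5.31 -0.    0.01] q6 -1.721 pos [ 0.4505 -0.0048  0.0296] F [ 0.6  1.1 -2.5] tau [ 0.17  -0.219  0.011] w 0.433 t 7.05
clock: 7.38
tool_pos: [0.4618, -0.0033, 0.0296]
tcp_rot: [-0.068, 0.998, -0.0, 0.001]
ft_force: [1.4, -0.1, -1.8]
width: 0.431
wz 0.03 tilt [0.0012 0.    ] shift cm [-4.18 -0.01  0.01] q6 -1.717 pos [ 0.4618 -0.0033  0.0296] F [ 1.4 -0.1 -1.8] tau [ 0.234 -0.256  0.041] w 0.431 t 7.38
```

```bash
python3 -m crank '[{"dx":-0.3,"dy":0,"dz":0,"wx":0,"wy":0,"wz":0},{"dx":-0.3,"dy":0,"dz":0,"wx":0,"wy":0,"wz":0},{"dx":-0.3,"dy":0,"dz":0,"wx":0,"wy":0,"wz":0},{"dx":-0.3,"dy":0,"dz":0,"wx":0,"wy":0,"wz":0},{"dx":0,"dy":0,"dz":0,"wx":0,"wy":0,"wz":0}]' 
python3 d.py .5032 .0023 .0295 97.74
python3 -m crank '[{"dx":-0.3,"dy":0,"dz":0,"wx":0,"wy":0,"wz":0},{"dx":-0.3,"dy":0,"dz":0,"wx":0,"wy":0,"wz":0},{"dx":-0.3,"dy":0,"dz":0,"wx":0,"wy":0,"wz":0},{"dx":-0.3,"dy":0,"dz":0,"wx":0,"wy":0,"wz":0},{"dx":0,"dy":0,"dz":0,"wx":0,"wy":0,"wz":0}]' 
python3 d.py .5032 .0023 .0295 97.74
```

```text
clock: 7.8
tool_pos: [0.4735, -0.0016, 0.0296]
tcp_rot: [-0.068, 0.998, -0.0, 0.0]
ft_force: [-0.2, -0.0, -1.3]
width: 0.431
wz 0.03 tilt [0.001  0.0001] shift cm [-3.   -0.01  0.01] q6 -1.713 pos [ 0.4735 -0.0016  0.0296] F [-0.2 -0.  -1.3] tau [ 0.196 -0.227  0.05 ] w 0.431 t 7.8
clock: 8.22
tool_pos: [0.4854, -0.0, 0.0296]
tcp_rot: [-0.068, 0.998, -0.0, 0.001]
ft_force: [1.1, -0.1, -1.5]
width: 0.436
wz 0.02 tilt [0.0011 0.0001] shift cm [-1.79 -0.01  0.01] q6 -1.71 pos [ 0.4854 -0.      0.0296] F [ 1.1 -0.1 -1.5] tau [ 0.247 -0.201  0.047] w 0.436 t 8.22
```

Sliding freely, with no lateral force. Next, in smaller steps, approach the buffer.

```bash
python3 -m crank '[{"dx":-0.25,"dy":0,"dz":0,"wx":0,"wy":0,"wz":0},{"dx":-0.25,"dy":0,"dz":0,"wx":0,"wy":0,"wz":0},{"dx":-0.25,"dy":0,"dz":0,"wx":0,"wy":0,"wz":0},{"dx":-0.25,"dy":0,"dz":0,"wx":0,"wy":0,"wz":0},{"dx":0,"dy":0,"dz":0,"wx":0,"wy":0,"wz":0},{"dx":0,"dy":0,"dz":0,"wx":0,"wy":0,"wz":0}]' 
python3 d.py .5032 .0023 .0295 97.74
python3 -m crank '[{"dx":-0.1,"dy":0,"dz":0,"wx":0,"wy":0,"wz":0},{"dx":-0.1,"dy":0,"dz":0,"wx":0,"wy":0,"wz":0},{"dx":0,"dy":0,"dz":0,"wx":0,"wy":0,"wz":0},{"dx":0,"dy":0,"dz":0,"wx":0,"wy":0,"wz":0}]' 
python3 d.py .5032 .0023 .0295 97.74
```

```text
clock: 8.72
tool_pos: [0.4951, 0.0013, 0.0296]
tcp_rot: [-0.068, 0.998, 0.0, 0.001]
ft_force: [0.7, -0.6, -1.9]
width: 0.43
wz 0.03 tilt [0.0013 0.0001] shift cm [-0.82 -0.01  0.01] q6 -1.707 pos [0.4951 0.0013 0.0296] F [ 0.7 -0.6 -1.9] tau [ 0.17  -0.233  0.03 ] w 0.43 t 8.72
clock: 9.05
tool_pos: [0.4962, 0.0015, 0.0295]
tcp_rot: [-0.068, 0.998, 0.0, -0.0]
ft_force: [-1.9, -0.9, -0.1]
width: 0.43
wz 0.03 tilt [-0.0002 -0.    ] shift cm [-0.71 -0.02 -0.  ] q6 -1.706 pos [0.4962 0.0015 0.0295] F [-1.9 -0.9 -0.1] tau [ 0.128  0.149 -0.036] w 0.43 t 9.05
```

```bash
for i in 1 2; do :; done; python3 -m crank '[{"dx":-0.1,"dy":0,"dz":0,"wx":0,"wy":0,"wz":0},{"dx":0,"dy":0,"dz":0,"wx":0,"wy":0,"wz":0},{"dx":0,"dy":0,"dz":0,"wx":0,"wy":0,"wz":0}]'  >/dev/null
python3 d.py .5032 .0023 .0295 97.74
python3 -m crank '[{"dx":-0.1,"dy":0,"dz":0,"wx":0,"wy":0,"wz":0},{"dx":0,"dy":0,"dz":0,"wx":0,"wy":0,"wz":0},{"dx":0,"dy":0,"dz":0,"wx":0,"wy":0,"wz":0}]' >/dev/null
python3 d.py .5032 .0023 .0295 97.74
```

```text
wz 0.02 tilt [ 0. -0.] shift cm [-0.6  -0.01 -0.  ] q6 -1.706 pos [0.4973 0.0016 0.0295] F [-1.  -0.1 -0.7] tau [0.069 0.14  0.071] w 0.436 t 9.3
wz 0.02 tilt [0.0002 0.    ] shift cm [-0.48 -0.01  0.  ] q6 -1.706 pos [0.4984 0.0018 0.0295] F [-1.6 -0.6  0.2] tau [0.039 0.14  0.067] w 0.435 t 9.55
```

Only friction so far; no buffer yet.

```bash
python3 -m crank '[{"dx":-0.1,"dy":0,"dz":0,"wx":0,"wy":0,"wz":0},{"dx":-0.1,"dy":0,"dz":0,"wx":0,"wy":0,"wz":0},{"dx":0,"dy":0,"dz":0,"wx":0,"wy":0,"wz":0}]' >/dev/null
python3 d.py .5032 .0023 .0295 97.74
python3 -m crank '[{"dx":-0.1,"dy":0,"dz":0,"wx":0,"wy":0,"wz":0},{"dx":0,"dy":0,"dz":0,"wx":0,"wy":0,"wz":0},{"dx":0,"dy":0,"dz":0,"wx":0,"wy":0,"wz":0}]' >/dev/null
python3 d.py .5032 .0023 .0295 97.74
python3 -m crank '[{"dx":-0.1,"dy":0,"dz":0,"wx":0,"wy":0,"wz":0},{"dx":0,"dy":0,"dz":0,"wx":0,"wy":0,"wz":0},{"dx":0,"dy":0,"dz":0,"wx":0,"wy":0,"wz":0}]' >/dev/null
python3 d.py .5032 .0023 .0295 97.74
```

```text
wz 0.03 tilt [ 0.0002 -0.    ] shift cm [-0.27 -0.01  0.  ] q6 -1.705 pos [0.5005 0.0021 0.0295] F [-0.9 -0.1 -0.7] tau [0.005 0.095 0.016] w 0.433 t 9.8
wz 0.03 tilt [0.0003 0.    ] shift cm [-0.18 -0.02  0.  ] q6 -1.705 pos [0.5014 0.0022 0.0295] F [-1.6 -0.2 -1.4] tau [0.038 0.106 0.044] w 0.434 t 10.05
wz 0.03 tilt [-0.0007 -0.0001] shift cm [-0.14 -0.02 -0.01] q6 -1.705 pos [0.5018 0.0023 0.0294] F [-2.7  0.6  0.3] tau [0.069 0.468 0.023] w 0.431 t 10.3
```

```bash
python3 -m crank '[{"dx":-0.05,"dy":0,"dz":0,"wx":0,"wy":0,"wz":0},{"dx":0,"dy":0,"dz":0,"wx":0,"wy":0,"wz":0},{"dx":0,"dy":0,"dz":0,"wx":0,"wy":0,"wz":0}]' >/dev/null
python3 d.py .5032 .0023 .0295 97.74
python3 -m crank '[{"dx":-0.05,"dy":0,"dz":0,"wx":0,"wy":0,"wz":0},{"dx":0,"dy":0,"dz":0,"wx":0,"wy":0,"wz":0},{"dx":0,"dy":0,"dz":0,"wx":0,"wy":0,"wz":0}]' >/dev/null
python3 d.py .5032 .0023 .0295 97.74
python3 -m crank '[{"dx":-0.05,"dy":0,"dz":0,"wx":0,"wy":0,"wz":0},{"dx":0,"dy":0,"dz":0,"wx":0,"wy":0,"wz":0},{"dx":0,"dy":0,"dz":0,"wx":0,"wy":0,"wz":0}]' >/dev/null
python3 d.py .5032 .0023 .0295 97.74
```

```text
wz 0.03 tilt [-0.0015 -0.0001] shift cm [-0.13 -0.02 -0.02] q6 -1.705 pos [0.5019 0.0023 0.0293] F [-5.6 -0.9  1.5] tau [-0.142  0.716  0.013] w 0.43 t 10.55
wz 0.03 tilt [-0.0022 -0.0002] shift cm [-0.12 -0.02 -0.03] q6 -1.704 pos [0.502  0.0023 0.0292] F [-5.8 -1.1  1.5] tau [-0.191  0.87   0.036] w 0.436 t 10.8
wz 0.03 tilt [-0.0029 -0.0003] shift cm [-0.11 -0.02 -0.03] q6 -1.704 pos [0.5021 0.0024 0.0292] F [-7.3 -1.4  1.8] tau [-0.195  0.998  0.005] w 0.435 t 11.05
```

```bash
python3 -m crank '[{"dx":-0.06,"dy":0,"dz":0,"wx":0,"wy":0,"wz":0},{"dx":0,"dy":0,"dz":0,"wx":0,"wy":0,"wz":0},{"dx":0,"dy":0,"dz":0,"wx":0,"wy":0,"wz":0},{"dx":0,"dy":0,"dz":0,"wx":0,"wy":0,"wz":0}]' >/dev/null
python3 d.py .5032 .0023 .0295 97.74
python3 -m crank '[{"dx":0,"dy":0,"dz":0,"wx":0,"wy":0,"wz":0},{"dx":0,"dy":0,"dz":0,"wx":0,"wy":0,"wz":0},{"dx":0,"dy":0,"dz":0,"wx":0,"wy":0,"wz":0},{"dx":0,"dy":0,"dz":0,"wx":0,"wy":0,"wz":0},{"dx":0,"dy":0,"dz":0,"wx":0,"wy":0,"wz":0},{"dx":0,"dy":0,"dz":0,"wx":0,"wy":0,"wz":0},{"dx":0,"dy":0,"dz":0,"wx":0,"wy":0,"wz":0},{"dx":0,"dy":0,"dz":0,"wx":0,"wy":0,"wz":0}]' 1 >/dev/null
python3 d.py .5032 .0023 .0295 97.74
```

```text
wz 0.03 tilt [-0.0038 -0.0003] shift cm [-0.1  -0.02 -0.05] q6 -1.704 pos [0.5022 0.0024 0.029 ] F [-8.1 -2.2  2.1] tau [-0.289  1.269  0.037] w 0.432 t 11.38
wz 0.03 tilt [ 0.0002 -0.    ] shift cm [ 0.12 -0.01  0.  ] q6 -1.704 pos [0.5044 0.0026 0.0295] F [-0.2  0.2  0.3] tau [0.06  0.029 0.005] w 0.985 t 12.05
```

```bash
python3 -m crank '[{"dx":0,"dy":0,"dz":-2,"wx":0,"wy":0,"wz":0},{"dx":0,"dy":0,"dz":-2.9,"wx":0,"wy":0,"wz":0},{"dx":0,"dy":0,"dz":-2.9,"wx":0,"wy":0,"wz":0},{"dx":0,"dy":0,"dz":-2.9,"wx":0,"wy":0,"wz":0},{"dx":0,"dy":0,"dz":0,"wx":0,"wy":0,"wz":-7},{"dx":0,"dy":0,"dz":0,"wx":0,"wy":0,"wz":-7},{"dx":0,"dy":0,"dz":0,"wx":0,"wy":0,"wz":-7},{"dx":0,"dy":0,"dz":0,"wx":0,"wy":0,"wz":-7}]' >/dev/null
python3 -m crank '[{"dx":0,"dy":0,"dz":0,"wx":0,"wy":0,"wz":-7},{"dx":0,"dy":0,"dz":0,"wx":0,"wy":0,"wz":-7},{"dx":0,"dy":0,"dz":0,"wx":0,"wy":0,"wz":-7},{"dx":0,"dy":0,"dz":0,"wx":0,"wy":0,"wz":-7},{"dx":0,"dy":0,"dz":0,"wx":0,"wy":0,"wz":-7},{"dx":0,"dy":0,"dz":0,"wx":0,"wy":0,"wz":0}]' >/dev/null
python3 d.py .6023 .0158 .0733 162.7
python3 - <<'E'
from h import *
s,k=np.load("p.npy")
c,sn=np.cos(k[2]),np.sin(k[2]); p=np.array([k[0]-.055*c,k[1]-.055*sn,k[2]])
overlay("scene",[(SPOT,p,.008),(CLAMP,k,0)],(260,170,360,260),"pics/ov4.png",6)
E
```

```text
wz -1.61 tilt [0. 0.] shift cm [-4.17 -8.97  6.32] q6 -2.809 pos [0.5043 0.0026 0.1365] F [1.3 0.2 0. ] tau [ 0.106  0.091 -0.034] w 1.002 t 13.22
```

View pics/ov4.png

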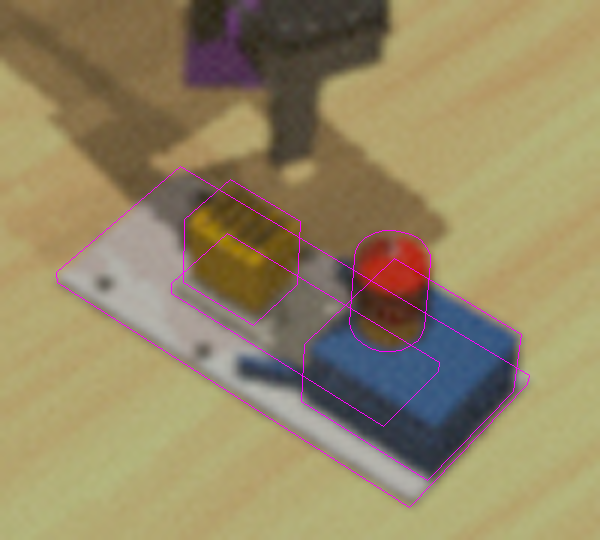

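The plate is seated as modelled, and the knob at crop (393,290) matches the fit.

```bash
python3 d.py .6023 .0158 .0733 161.1
python3 -m crank '[{"dx":-1.1,"dy":-2.2,"dz":0,"wx":0,"wy":0,"wz":0},{"dx":-1.1,"dy":-2.2,"dz":0,"wx":0,"wy":0,"wz":0},{"dx":-1.1,"dy":-2.2,"dz":0,"wx":0,"wy":0,"wz":0},{"dx":-1.1,"dy":-2.2,"dz":0,"wx":0,"wy":0,"wz":0},{"dx":0,"dy":0,"dz":0,"wx":0,"wy":0,"wz":0},{"dx":0,"dy":0,"dz":0,"wx":0,"wy":0,"wz":0}]' >/dev/null
python3 d.py .6023 .0158 .0733 161.1
```

```text
wz -0.45 tilt [0.0001 0.    ] shift cm [-4.42 -8.85  6.32] q6 -2.802 pos [0.5043 0.0026 0.1365] F [-0.1 -0.4 -0.4] tau [ 0.117  0.083 -0.02 ] w 1.003 t 13.27
wz -0.53 tilt [-0.0006 -0.    ] shift cm [-0.05  0.01  6.27] q6 -2.78 pos [0.6023 0.0153 0.136 ] F [-0.5 -0.  -0. ] tau [0.145 0.131 0.025] w 0.999 t 13.77
```

```bash
python3 -m crank '[{"dx":-0.05,"dy":0,"dz":2,"wx":0,"wy":0,"wz":0},{"dx":0,"dy":0,"dz":2,"wx":0,"wy":0,"wz":0},{"dx":0,"dy":0,"dz":2,"wx":0,"wy":0,"wz":0},{"dx":0,"dy":0,"dz":0.25,"wx":0,"wy":0,"wz":0},{"dx":0,"dy":0,"dz":0,"wx":0,"wy":0,"wz":0},{"dx":0,"dy":0,"dz":0,"wx":0,"wy":0,"wz":0}]' >/dev/null
python3 d.py .6023 .0158 .0733 161.1
python3 -m crank '[{"dx":0,"dy":0,"dz":0,"wx":0,"wy":0,"wz":0},{"dx":0,"dy":0,"dz":0,"wx":0,"wy":0,"wz":0},{"dx":0,"dy":0,"dz":0,"wx":0,"wy":0,"wz":0},{"dx":0,"dy":0,"dz":0,"wx":0,"wy":0,"wz":0},{"dx":0,"dy":0,"dz":0,"wx":0,"wy":0,"wz":0},{"dx":0,"dy":0,"dz":0,"wx":0,"wy":0,"wz":0},{"dx":0,"dy":0,"dz":0,"wx":0,"wy":0,"wz":0},{"dx":0,"dy":0,"dz":0,"wx":0,"wy":0,"wz":0}]' -1 30 >/dev/null
python3 d.py .6023 .0158 .0733 161.1
```

```text
wz -0.4 tilt [ 0.0001 -0.    ] shift cm [-0.04 -0.04  0.14] q6 -2.781 pos [0.6018 0.0155 0.0747] F [-0.3 -0.4  0. ] tau [ 0.113  0.051 -0.019] w 1.001 t 14.27
wz -0.34 tilt [-0.0001 -0.    ] shift cm [-0.03 -0.02  0.07] q6 -2.782 pos [0.602  0.0156 0.074 ] F [ 1.6 -0.7  0. ] tau [ 0.029 -0.123  0.025] w 0.444 t 14.93
```

```bash
cat > t.py <<'E'
from plant import bot
import numpy as np
o=bot.observe(); print("q6",round(o["q"][5],4),"j6",round(o["joint_torque"][5],4),"tz",round(o["wrist_torque"][2],3),"F",np.round(o["ft_force"],1),"pos",np.round(o["tool_pos"],4),"t",round(o["clock"],2))
E
python3 t.py
python3 -m crank '[{"dx":0,"dy":0,"dz":0,"wx":0,"wy":0,"wz":4},{"dx":0,"dy":0,"dz":0,"wx":0,"wy":0,"wz":4},{"dx":0,"dy":0,"dz":0,"wx":0,"wy":0,"wz":4},{"dx":0,"dy":0,"dz":0,"wx":0,"wy":0,"wz":4},{"dx":0,"dy":0,"dz":0,"wx":0,"wy":0,"wz":4},{"dx":0,"dy":0,"dz":0,"wx":0,"wy":0,"wz":4},{"dx":0,"dy":0,"dz":0,"wx":0,"wy":0,"wz":4}]' >/dev/null; python3 t.py
python3 -m crank '[{"dx":0,"dy":0,"dz":0,"wx":0,"wy":0,"wz":4},{"dx":0,"dy":0,"dz":0,"wx":0,"wy":0,"wz":4},{"dx":0,"dy":0,"dz":0,"wx":0,"wy":0,"wz":4},{"dx":0,"dy":0,"dz":0,"wx":0,"wy":0,"wz":4},{"dx":0,"dy":0,"dz":0,"wx":0,"wy":0,"wz":4},{"dx":0,"dy":0,"dz":0,"wx":0,"wy":0,"wz":4}]' >/dev/null; python3 t.py
```

```text
q6 -2.7824 j6 -0.0004 tz 0.025 F [ 1.6 -0.7  0. ] pos [0.602  0.0156 0.074 ] t 14.93
q6 -2.2905 j6 -1.2152 tz 0.216 F [0.6 0.6 0.2] pos [0.6024 0.0156 0.0741] t 15.52
q6 -1.8716 j6 -1.2176 tz 0.127 F [0.9 0.2 0.5] pos [0.6023 0.0158 0.074 ] t 16.02
```

```bash
for_=0
python3 -m crank '[{"dx":0,"dy":0,"dz":0,"wx":0,"wy":0,"wz":4},{"dx":0,"dy":0,"dz":0,"wx":0,"wy":0,"wz":4}]' >/dev/null; python3 t.py
python3 -m crank '[{"dx":0,"dy":0,"dz":0,"wx":0,"wy":0,"wz":4},{"dx":0,"dy":0,"dz":0,"wx":0,"wy":0,"wz":4}]' >/dev/null; python3 t.py
python3 -m crank '[{"dx":0,"dy":0,"dz":0,"wx":0,"wy":0,"wz":4},{"dx":0,"dy":0,"dz":0,"wx":0,"wy":0,"wz":4}]' >/dev/null; python3 t.py
```

```text
q6 -1.732 j6 -1.2172 tz 0.136 F [0.7 1.7 1.2] pos [0.6023 0.0158 0.0741] t 16.18
q6 -1.5924 j6 -1.217 tz 0.128 F [0.3 2.  0.9] pos [0.6023 0.0159 0.074 ] t 16.35
q6 -1.4527 j6 -1.2071 tz 0.124 F [0.2 2.  0.2] pos [0.6023 0.0159 0.074 ] t 16.52
```

```bash
python3 -m crank '[{"dx":0,"dy":0,"dz":0,"wx":0,"wy":0,"wz":4},{"dx":0,"dy":0,"dz":0,"wx":0,"wy":0,"wz":4}]' >/dev/null; python3 t.py
python3 -m crank '[{"dx":0,"dy":0,"dz":0,"wx":0,"wy":0,"wz":4},{"dx":0,"dy":0,"dz":0,"wx":0,"wy":0,"wz":4}]' >/dev/null; python3 t.py
python3 -m crank '[{"dx":0,"dy":0,"dz":0,"wx":0,"wy":0,"wz":4},{"dx":0,"dy":0,"dz":0,"wx":0,"wy":0,"wz":4}]' >/dev/null; python3 t.py
```

```text
q6 -1.3132 j6 -1.1547 tz 0.22 F [ 0.5  1.5 -0.2] pos [0.6023 0.016  0.074 ] t 16.68
q6 -1.1736 j6 -1.1201 tz 0.253 F [0.9 1.7 0.8] pos [0.6023 0.016  0.074 ] t 16.85
q6 -1.034 j6 -1.0888 tz 0.299 F [ 0.6  1.9 -0.2] pos [0.6024 0.0161 0.074 ] t 17.02
```

```bash
python3 -m crank '[{"dx":0,"dy":0,"dz":0,"wx":0,"wy":0,"wz":4},{"dx":0,"dy":0,"dz":0,"wx":0,"wy":0,"wz":4}]' >/dev/null; python3 t.py
python3 -m crank '[{"dx":0,"dy":0,"dz":0,"wx":0,"wy":0,"wz":4}]' >/dev/null; python3 t.py
python3 -m crank '[{"dx":0,"dy":0,"dz":0,"wx":0,"wy":0,"wz":4}]' >/dev/null; python3 t.py
```

```text
q6 -0.8944 j6 -1.0711 tz 0.221 F [ 0.   1.8 -0.6] pos [0.6025 0.0161 0.0741] t 17.18
q6 -0.8246 j6 -1.0922 tz 0.263 F [1.  2.  0.1] pos [0.6025 0.0161 0.0741] t 17.27
q6 -0.7547 j6 -1.1798 tz 0.168 F [ 1.5  1.4 -0.9] pos [0.6025 0.0161 0.0741] t 17.35
```

```bash
python3 -m crank '[{"dx":0,"dy":0,"dz":0,"wx":0,"wy":0,"wz":4}]' >/dev/null; python3 t.py
python3 -m crank '[{"dx":0,"dy":0,"dz":0,"wx":0,"wy":0,"wz":4}]' >/dev/null; python3 t.py
python3 -m crank '[{"dx":0,"dy":0,"dz":0,"wx":0,"wy":0,"wz":4}]' >/dev/null; python3 t.py
```

```text
q6 -0.6849 j6 -1.1293 tz 0.263 F [ 1.4  1.8 -0.1] pos [0.6025 0.0161 0.0741] t 17.43
q6 -0.6151 j6 -1.0998 tz 0.296 F [0.4 2.3 0.8] pos [0.6025 0.0161 0.0741] t 17.52
q6 -0.5453 j6 -1.0742 tz 0.342 F [2.3 2.5 0.1] pos [0.6026 0.0161 0.0741] t 17.6
```

```bash
python3 -m crank '[{"dx":0,"dy":0,"dz":0,"wx":0,"wy":0,"wz":4}]' >/dev/null; python3 t.py
python3 -m crank '[{"dx":0,"dy":0,"dz":0,"wx":0,"wy":0,"wz":4}]' >/dev/null; python3 t.py
python3 -m crank '[{"dx":0,"dy":0,"dz":0,"wx":0,"wy":0,"wz":2}]' >/dev/null; python3 t.py
```

```text
q6 -0.4756 j6 -1.0681 tz 0.327 F [ 0.9  2.2 -0.2] pos [0.6026 0.0161 0.0741] t 17.68
q6 -0.4057 j6 -1.1236 tz 0.283 F [0.9 2.4 0.2] pos [0.6026 0.0161 0.0741] t 17.77
q6 -0.3702 j6 0.1109 tz 0.219 F [ 1.9  2.6 -0.2] pos [0.6026 0.0161 0.0741] t 17.85
```

Two torque drops 0.39 rad apart, so two clicks. Let go and retreat upward.

```bash
python3 -m crank '[{"dx":0,"dy":0,"dz":0,"wx":0,"wy":0,"wz":0},{"dx":0,"dy":0,"dz":0,"wx":0,"wy":0,"wz":0},{"dx":0,"dy":0,"dz":0,"wx":0,"wy":0,"wz":0},{"dx":0,"dy":0,"dz":0,"wx":0,"wy":0,"wz":0},{"dx":0,"dy":0,"dz":0,"wx":0,"wy":0,"wz":0},{"dx":0,"dy":0,"dz":0,"wx":0,"wy":0,"wz":0},{"dx":0,"dy":0,"dz":0,"wx":0,"wy":0,"wz":0},{"dx":0,"dy":0,"dz":0,"wx":0,"wy":0,"wz":0}]' 1 ; python3 t.py
python3 -m crank '[{"dx":0,"dy":0,"dz":-2,"wx":0,"wy":0,"wz":0},{"dx":0,"dy":0,"dz":-3,"wx":0,"wy":0,"wz":0},{"dx":0,"dy":0,"dz":-3,"wx":0,"wy":0,"wz":0},{"dx":0,"dy":0,"dz":-3,"wx":0,"wy":0,"wz":0},{"dx":0,"dy":0,"dz":-3,"wx":0,"wy":0,"wz":0},{"dx":0,"dy":0,"dz":-3,"wx":0,"wy":0,"wz":0},{"dx":0,"dy":0,"dz":0,"wx":0,"wy":0,"wz":0},{"dx":0,"dy":0,"dz":0,"wx":0,"wy":0,"wz":0}]'; python3 t.py
python3 - <<'E'
from h import *
s,k=np.load("p.npy")
c,sn=np.cos(k[2]),np.sin(k[2]); p=np.array([k[0]-.055*c,k[1]-.055*sn,k[2]])
overlay("scene",[(SPOT,p,.008),(CLAMP,k,0)],(235,150,375,255),"pics/ov5.png",5.5)
E
```

```text
clock: 18.52
tool_pos: [0.602, 0.0156, 0.074]
tcp_rot: [0.554, 0.833, -0.0, -0.0]
ft_force: [0.3, -0.4, 0.1]
width: 0.97
q6 -0.374 j6 -0.0041 tz -0.046 F [ 0.3 -0.4  0.1] pos [0.602  0.0156 0.074 ] t 18.52
clock: 19.18
tool_pos: [0.6032, 0.0156, 0.246]
tcp_rot: [0.554, 0.833, 0.001, 0.002]
ft_force: [0.6, -0.4, -0.9]
width: 0.998
q6 -0.3739 j6 0.0011 tz 0.036 F [ 0.6 -0.4 -0.9] pos [0.6032 0.0156 0.246 ] t 19.18
```

View pics/ov5.png

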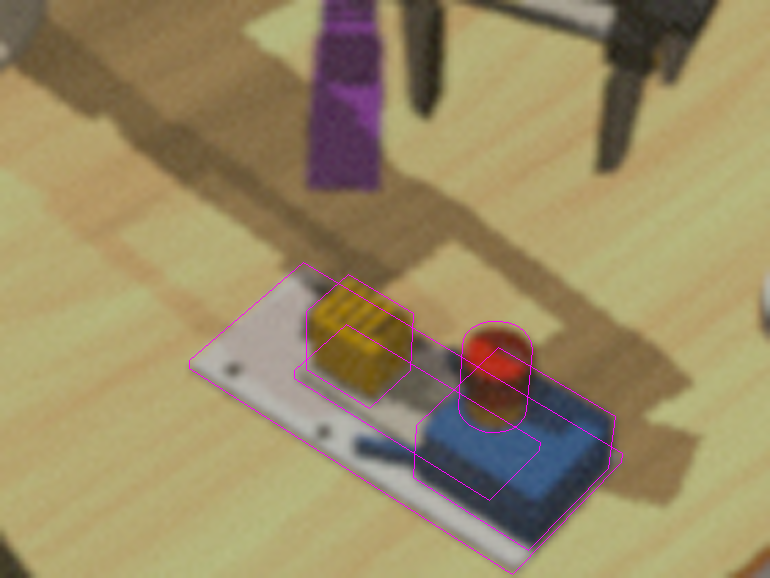

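The spotlight is still at the home outline, crop (360,340). The gripper is clear of everything, so I'm handing in.

```bash
python3 -c "
from plant import ticket; print(ticket.job_done())"
```

```text
the job is handed in; nothing more can be done
None
```

The small yellow spotlight is in the clamp's slot, pressed against the buffer, and the knob was turned until it clicked twice. I then let go, raised the gripper clear and handed the job in at about 19 s of the 72 s.

- **Seating:** I lowered the plate onto the bed and slid it in with almost no sideways force. The wrist read about 8 N on the final push, of which I estimate 6 to 7 N reached the buffer after friction. That is within the 2 to 16 N limits.
- **Clicks:** the pad met the plate after about 1.3 rad of turning. The torque then rose to about 0.3 N m and dropped by roughly 0.1 and then 0.05 or more, the two drops 0.39 rad apart, as one click each should be. I stopped right after the second drop, so the full size of that drop was not recorded.
- **Last checks:** the final picture shows the spotlight still on its predicted home outline, to within about 2 mm. The force on the tool was close to zero with nothing gripped. I did not measure the clamping force or how far the plate crept back when let go.
- **Other things on the bench:** none of the moves went near them, but I did not check each one in a picture at the end.

The only errors were three early move commands refused for a wrong format; the arm did not move on those.

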